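# Scan the disinfectant canister and set the dosing lever

### The job

Before the instrument bath is mixed, take the hand scanner and point it squarely at the middle of the bar label on the canister's sloping shoulder, its window about 8 cm from the label, and hold it still there for a good second. Then lay the scanner gently and flat on its base in the steel tray, inside the rim, and let go. Finally turn the dosing unit's lever until it lines up with the marker beside it, and let go; do not shift the marker, and do not knock over or push aside any of the pots, the jar, the tumbler and the bottles.

Things in the scene. Friction and masses are not known exactly. Their poses are not given: they have to be found in the camera images.
- scanner: Loose grey inline hand scanner, 150 mm long (its x), 0.2 kg, lying on its flat base. Origin: centre of its underside; z up. Handle: x -75 to +30 mm, 34 mm wide (y), 36 mm high. Head: x +25 to +75 mm, 60 mm wide, 44 mm high, with a black window on its +x face. The beam leaves the window's middle along +x. It balances at about the origin; grip the handle near x = -15 mm.
- scanner_nose (a point): Middle of the scanner's window: 75 mm ahead (+x) of the scanner's origin and 22 mm above its base. Axes as the scanner: x is the beam, outwards.
- canister: Fixed milky-white plastic canister, 160 mm (x) by 150 mm (y), 190 mm high, with a grey screw cap and a moulded grip on top (up to 222 mm). Origin on the table; in its own x it runs from -130 to +30 mm. Its shoulder on the +x side (away from the robot) slopes from x +30, height 115 mm, up to x -35, height 192 mm. It stands left or right of the tray; the dosing unit is on the other side.
- label: White paper label 60 x 100 mm with black bars, stuck on the canister's sloping shoulder. Origin: its middle (154 mm above the table). z is the label's outward normal, 40 degrees above level, towards the canister's +x; y is level, along its 100 mm length.
- tray: Fixed shallow steel tray, 200 mm (x) by 200 mm (y), rim 25 mm high, walls 4 mm thick, floor 4 to 5 mm above the table. Origin: centre of its underside. A small pot stands in it near y +58 mm; the half on its -y side is free.
- doser: Fixed dosing unit: grey box, x -25 to +200, y -160 to +160 mm, top at 100 mm. Origin on the table. The lever's upright pivot is at x +120, y 0. A round 14 mm carrying bar runs along y at x +60, 260 mm high, on 14 mm posts at y -148 and +148: the knob is reached under it with the tool tilted, from the robot's side. Behind the pivot: a low display and a cap, up to 130 mm.
- dose_lever (a joint): Angle of the dosing lever about its upright pivot, rad, -0.9 to 0.9, counter-clockwise from above. At 0 the lever points along the unit's -x (to the robot). Its friction holds it where it is left. The lever is a steel flat bar (top 125 mm above the table) with an upright 14 mm stem and a black ball knob 32 mm in diameter at its outer end.
- lever_knob (a point): Centre of the lever's ball knob: 90 mm from the pivot, 150 mm above the table, at pivot + 90 mm x (-cos a, -sin a) in the unit's frame, a the lever's angle. Its x axis runs along the lever, towards the pivot.
- dose_marker (a joint): Angle of the dose marker about the same pivot, counted as the lever's: the lever is to be set to this angle. Stiff; to be left alone.
- marker_tip (a point): Top of the marker's outer end: a dark steel block 22 x 10 mm, 12 mm high, on a thin steel strip lying on the unit's top, 121 mm from the pivot and about 113 mm above the table; outside the knob's circle, lower than the lever. Its x axis runs along the marker, towards the pivot.
- pot_a: Loose steel pot, 60 mm across, 38 mm high, in the tray. Origin under its centre. To be left alone.
- pot_b: Loose steel pot, 72 mm across, 42 mm high, close beside the canister, on its +y side. Origin under its centre. To be left alone.
- jar: Loose amber jar, 58 mm across, 65 mm high, in front of the canister's label. Origin under its centre. To be left alone.
- tumbler: Loose steel tumbler, 80 mm across, 150 mm high (flat steel blades in it, up to 190 mm), beyond the canister and the jar. Origin under its centre. To be left alone.
- pump_bottle: Loose pump bottle, 84 mm across, 212 mm high, at the back. Origin under its centre. To be left alone.
- spray_bottle: Loose white spray bottle, 72 mm across, 215 mm high, at the back. Origin under its centre. To be left alone.
Things that resemble listed ones, but are neither listed nor needed, are in the scene too. What is meant by the scanner is not purple or yellow, and is the larger of those in its own colour.

How it is judged:
On the way, in this order (a step that is already met when the one before it is completed fails the run):
1. scanner held still 1 s, window 50 to 120 mm from the label, label middle within 20 mm of the beam (y and z), beam within 0.28 rad of the label normal, under 30 mm/s and 0.25 rad/s (x of label in the frame of scanner_nose between 0.05 and 0.12 m and y of label in the frame of scanner_nose between -0.02 and 0.02 m and z of label in the frame of scanner_nose between -0.02 and 0.02 m and angle between the x axis of scanner_nose and the z axis of label, either way round below 0.28 rad and linear speed of scanner below 0.03 m/s and angular speed of scanner below 0.25 rad/s and contact force between the fingers and scanner above 1 N), for 1 s.
2. the scanner lies flat in the tray, released (x of scanner in the frame of tray between -0.05 and 0.05 m and y of scanner in the frame of tray between -0.085 and 0.085 m and z of scanner in the frame of tray below 0.011 m and angle between scanner's own z axis and vertical below 0.12 rad and linear speed of scanner below 0.02 m/s and contact force between the fingers and scanner below 0.3 N), for 0.2 s.
3. the lever lines up with the marker (angle between the x axis of lever_knob and the x axis of marker_tip, either way round below 0.1 rad and velocity of joint dose_lever between -0.05 and 0.05 rad/s), for 0.2 s.
At the end, for the whole second after the job is handed in: The scanner lies released, still and flat (within 0.12 rad) on the tray's floor inside the rim; the lever stands still within 0.1 rad of the marker's direction; the marker is within 8 mm of where it was (all of step 2 and all of step 3 and distance of marker_tip from where it was at the start of the episode below 0.008 m); the robot touches nothing.
It fails at once if the scanner is dropped (moves faster than 0.5 m/s while the fingers do not hold it) (contact force between the fingers and scanner below 0.3 N and linear speed of scanner above 0.5 m/s).
It fails at once if the marker is shifted more than 8 mm (distance of marker_tip from where it was at the start of the episode above 0.008 m).
It fails at once if a pot, the jar, the tumbler or a bottle is pushed more than 30 mm or tipped over (distance of any of pot_a, pot_b, jar, tumbler, pump_bottle, spray_bottle from where it was at the start of the episode above 0.03 m or angle between any of pot_a, pot_b, jar, tumbler, pump_bottle, spray_bottle's own z axis and vertical above 0.5 rad).
It also fails if it takes over 72 s, if anything falls off the work surface, if the arm or the gripper's body presses on something with over 40 N, if the wrist force passes 120 N, or if a joint passes its speed limit or range.

### The arm

A 7-joint arm with a two-finger parallel gripper is mounted at the origin on the work surface. World frame = base frame: x ahead of the robot, y to its left, z up, the work surface at z = 0. Lengths are in m, angles in rad, forces in N, time in s.
With the tool pointing down it reaches from about 0.4 to 0.875 m from the base axis. Payload 19.3 kg.
Tool frame: the origin (TCP) lies at the very end of the fingers, on their centre line; the grasp point (between the pads) lies 19 mm behind it; z points along the fingers, y is the direction in which the jaws open and shut (so a half turn about z gives the same grasp; the last joint's range is limited). The gripper opens to 85 mm and grips with 20 to 120 N. Pads are 22 mm wide; open, the fingers measure 114 mm over their backs; the gripper's body (76 mm by 85 mm) begins 54 mm behind the grasp point. The pads swing forward as they close: fully open they stand 13 mm farther back than shut.
Start: joints at [-1.275, 0.521, -0.036, 1.599, 0.021, 1.021, -0.113], TCP at [0.224, 0.584, 0.231] pointing down, gripper open.
Joint ranges: [-2.91, 2.91], [-0.3, 2.13], [-1.5, 1.42], [0.17, 2.43], [-1.26, 4.41], [0.16, 1.93], [-2.52, 2.52]. Speed limits (rad/s): [1.89, 1.89, 2.39, 2.39, 3.01, 3.01, 3.01].

### API

Orientations are given as a unit quaternion [w, x, y, z].
In Python, from station import ctrl gives the robot as it stands. The module is installed in compiled form; this text tells all that it offers.
- The arm moves only by the tool apply_moves, never from a script. Its argument "motion" is a list of rows, each a list of 7 numbers: the finger opening in cm, from 0 to 8.54, then the shift along the tool's x, y, z in cm, then the turn, a rotation vector about the tool's x, y, z in rad. A call has exactly 8 rows; each row shifts and turns the pose as measured when the row begins, along the tool's axes as they then stand; what a row does not reach is not made up. A row lasts 1/10 s, in which the tool goes at most 50 mm and 8.59 degrees, less where a joint would pass 70% of its speed; a pose out of reach is approached as far as the arm can. A call with a gripper value outside its range is refused whole. The fingers move at their own pace and stop on an object; "newtons" is the grip in N (left out, the last holds). Time passes only in rows, so rows that do not move let the fingers close, or fill a call up. It gives the time, the measured TCP pose, the force and the opening at its end, in the units of the state.
- ctrl.sense(): the state, without advancing time (a new reading comes with each control period).
- ctrl.grab_frame(name): name is "side" or "top" or "wrist"; returns a dict with "image" (480x640x3 uint8, red, green, blue), "K" (3x3 intrinsics, pixels), "dist" ([k1, k2, p1, p2, k3] as OpenCV has them; the pictures are not rectified), "R" (3x3) and "t" (3): a world point X has camera coordinates R X + t. Camera axes: x right, y down, z forward; pixel columns grow to the right and rows downward; lengths in m; the calibration is good to about 2 mm. A picture is of the moment at which its call begins. There is no depth.
- ctrl.sign_off(): hands the job in, once; it reports no verdict.
The state is a dict: "t": time; "qpos": joint angles; "qvel": joint speeds; "effort": joint torques, N m; "ee_pos": TCP position; "tool_rot": TCP orientation; "ft_force": force on the tool from outside, world axes, zero at the start; "wrist_torque": the same for the moment, N m; "grip_width": opening from 0.0 (shut) to 1.0 (fully open).
Only numpy, scipy, OpenCV 4.12 (cv2) and the standard library are available. Lean on these libraries where they do the work, as an engineer would, in place of code of your own. Each camera call takes 0.05 s, during which the arm holds its last target. There are 200 camera calls.

## Working session

There is one attempt and no reset: what is moved stays moved. The work goes in short steps, Python scripts to look and compute and a tool call to move; the robot and the scene stay as the last step left them, time stands still between calls to the robot, and variables do not carry over. Pictures are saved under pics/ and viewed, about 8 in all and at most 12, crops included, and the job is handed in when it is done.

Besides the shell and the picture viewer there is one more tool, called after "Request:" in YAML: its name, and indented under it one key for each argument. apply_moves: Moves the arm, as the interface text tells. Its arguments: {"type":"object","properties":{"motion":{"type":"array"},"newtons":{"type":"number"}},"required":["motion"]}

```bash
ls; mkdir -p pics; cat > h.py <<'E'
import numpy as np, cv2, pickle
from scipy.spatial.transform import Rotation as R
from station import ctrl
def grab(n,tag):
    f=ctrl.grab_frame(n); pickle.dump(f,open(f'pics/{tag}.pkl','wb')); cv2.imwrite(f'pics/{tag}.png',f['image'][:,:,::-1]); return f
def load(tag): return pickle.load(open(f'pics/{tag}.pkl','rb'))
def ray(f,uv):
    p=cv2.undistortPoints(np.array([[uv]],float),f['K'],np.array(f['dist'],float))[0,0]
    Rm=np.array(f['R']); c=-Rm.T@np.array(f['t']); d=Rm.T@np.array([p[0],p[1],1.]); return c,d/np.linalg.norm(d)
def onz(f,uv,z):
    c,d=ray(f,uv); return c+d*(z-c[2])/d[2]
def tri(*fu):
    A=np.zeros((3,3));b=np.zeros(3)
    for f,uv in fu:
        c,d=ray(f,uv);P=np.eye(3)-np.outer(d,d);A+=P;b+=P@c
    return np.linalg.solve(A,b)
def proj(f,X):
    return cv2.projectPoints(np.array(X,float).reshape(-1,3),cv2.Rodrigues(np.array(f['R']))[0],np.array(f['t'],float),f['K'],np.array(f['dist'],float))[0].reshape(-1,2)
def rot(): 
    q=ctrl.sense()['tool_rot']; return R.from_quat([q[1],q[2],q[3],q[0]])
E
python3 - <<'E'
from h import *
for n in ['side','top','wrist']:
    f=grab(n,n+'0'); print(n,-np.array(f['R']).T@f['t'],f['K'][0][0])
s=ctrl.sense();print(s)
E
```

```text
pics
side [ 0.28709226 -0.58687822  0.88007707] 439.0377431485203
top [0.29394528 0.04380303 1.49314509] 514.6713926665961
wrist [0.15738945 0.60844124 0.37388602] 331.99471045722674
{'t': 0.15, 'qpos': array([-1.27518952,  0.52190333, -0.03629692,  1.59980777,  0.02121039,
        1.02111369, -0.11278581]), 'qvel': array([-2.38437955e-03, -1.20261702e-03, -1.62215665e-03, -3.82302695e-03,
        2.49886790e-04,  1.93981579e-03,  5.77084446e-05]), 'effort': array([ 2.49206576e-03, -9.27390862e+01,  1.98069781e+00, -3.70056403e+01,
        1.79563381e-02,  6.30558221e-03,  1.12575351e-04]), 'ee_pos': array([0.22352862, 0.58341979, 0.23086676]), 'tool_rot': array([-3.76652737e-05,  1.81895323e-01,  9.83317808e-01, -4.21883349e-04]), 'ft_force': array([ 0.0109123 , -0.20760396, -0.72989229]), 'wrist_torque': array([ 0.00227139, -0.01591389, -0.02107124]), 'grip_width': 1.0004314555674874}
```

View pics/top0.png

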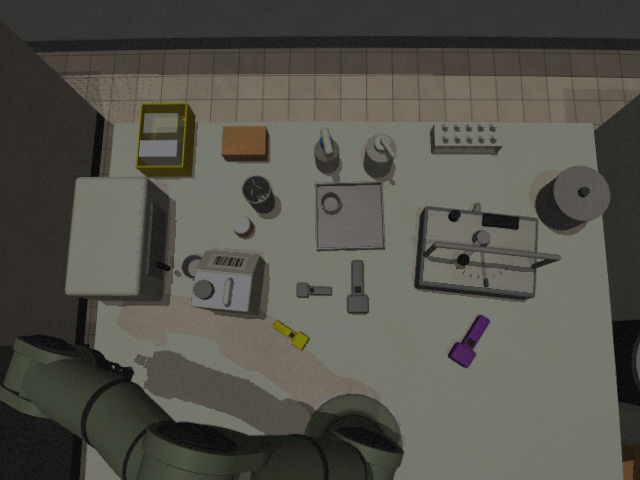

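View pics/side0.png

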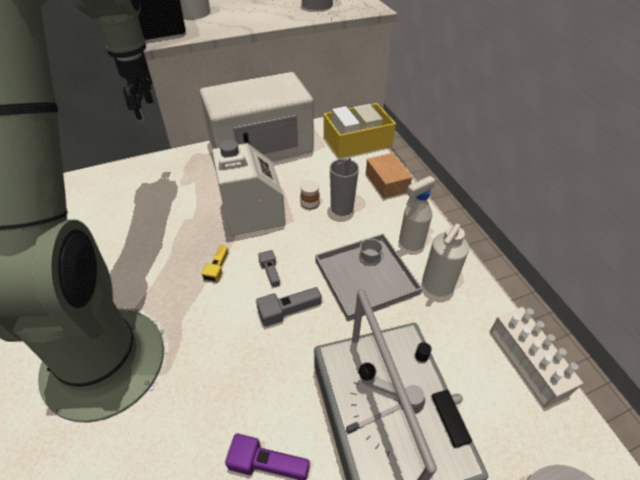

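Both overviews show the same layout. In the top view, the candidates for the scanner are:
- larger grey at (358,287)
- smaller grey at (313,290)
- yellow at (291,335)
- purple at (468,342)

By the description it is the larger grey one. The label is at (233,261), the tray at (350,216), the lever knob at about (463,260) and the marker tip at about (486,282). I'll check these in one close crop.

```bash
python3 - <<'E'
from h import *
t=load('top0')['image'][:,:,::-1];s=load('side0')['image'][:,:,::-1]
a=cv2.resize(t[245:325,180:380],(800,320),interpolation=cv2.INTER_CUBIC) #x4
b=cv2.resize(t[195:305,410:570],(400,275),interpolation=cv2.INTER_CUBIC) #x2.5
c=cv2.resize(s[330:460,310:470],(400,275),interpolation=cv2.INTER_CUBIC)
cv2.imwrite('pics/c1.png',np.vstack([a,np.hstack([b,c])]))
f=load('top0')
for n,uv,z in [('scanner head front',(358,313),.022),('tail',(358,261),.018),('traycorners',(317,184),.025),('',(382,183),.025),('',(384,248),.025),('',(318,250),.025),('pivot',(482,238),.125)]:
    print(n,onz(f,uv,z).round(4))
E
```

```text
scanner head front [ 0.3609 -0.0147  0.022 ]
tail [ 0.5103 -0.0153  0.018 ]
traycorners [0.7394 0.1057 0.025 ]
 [ 0.7429 -0.087   0.025 ]
 [ 0.5476 -0.0902  0.025 ]
 [0.5409 0.1005 0.025 ]
pivot [ 0.5587 -0.3465  0.125 ]
```

View pics/c1.png

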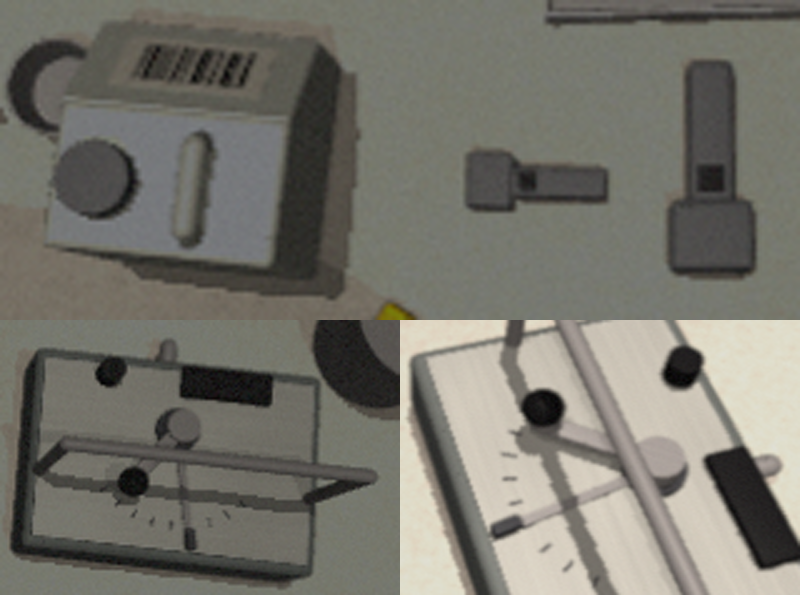

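The close crop confirms the larger grey scanner, with its head (two-tone block) towards the robot. The bar label is centred near top pixel (229,261). The knob is at (463,260) and the marker tip at (486,283) in the top view; in the side view they are at (367,372) and (353,428).

```bash
python3 - <<'E'
from h import *
f=load('top0');s=load('side0')
d=lambda p,q:np.degrees(np.arctan2(*(q-p)[[1,0]]))
C=lambda x,y:(180+x/4-.4,245+y/4-.4)
L=onz(f,C(197,66),.154);print('label',L, 'side proj',proj(s,L))
for n,a,b,z in [('upper',(65,103),(290,122),.192),('lower',(108,18),(320,35),.115),('near',(45,243),(275,265),.192),('bars up',(147,45),(258,50),.17),('bars low',(137,80),(250,87),.14)]:
    p,q=onz(f,C(*a),z),onz(f,C(*b),z);print(n,p.round(4),q.round(4),'yaw',d(q,p)-90)
# scanner mask
im=f['image'].astype(int)
B=lambda x,y:(410+x/2.5-.3,195+(y-320)/2.5-.3)
S=lambda x,y:(310+(x-400)/2.5-.3,330+(y-320)/2.115-.3)
K=tri((f,B(133,482)),(s,S(543,408)));M=tri((f,B(190,538)),(s,S(507,526)));P=tri((f,B(178,425)),(s,S(660,455)))
print('knob',K,'marker',M,'piv',P)
for z in[.15]:print('K top',onz(f,B(133,482),.15),onz(s,S(543,408),.15))
print('M',onz(f,B(190,538),.113),onz(s,S(507,526),.113)); print('P',onz(f,B(178,425),.13))
for a in [(38,350),(318,380),(310,575),(22,550)]: print('box',onz(f,B(*a),.1).round(4))
for n,uv in [('jar',(242,227)),('tumblertop',(257,188)),('pota',(331,204))]: print(n,onz(f,uv,{'jar':.065,'tumblertop':.17,'pota':.042}[n]).round(3))
sub=im[250:325,335:385]; m=(sub.sum(2)<240)
n,lab,st,cen=cv2.connectedComponentsWithStats(m.astype(np.uint8))
i=1+np.argmax(st[1:,4]);pts=np.argwhere(lab==i)[:,::-1]+[335,250]
print('scan',st[i],cv2.minAreaRect(pts.astype(np.float32)))
W=np.array([onz(f,p,.036)[:2] for p in pts.astype(float)]).astype(np.float32)
print(cv2.minAreaRect(W),W.min(0),W.max(0))
E
```

```text
label [0.48841663 0.33103765 0.154     ] side proj [[265.41510024 167.88940013]]
upper [0.4584 0.4073 0.192 ] [0.4472 0.2616 0.192 ] yaw -4.432193624486274
lower [0.5269 0.4022 0.115 ] [0.5158 0.256  0.115 ] yaw -4.330484622764473
near [0.369  0.4154 0.192 ] [0.3565 0.2681 0.192 ] yaw -4.837481791941258
bars up [0.4998 0.3612 0.17  ] [0.4969 0.2879 0.17  ] yaw -2.29241317657322
bars low [0.4808 0.374  0.14  ] [0.4765 0.2979 0.14  ] yaw -3.205359073550156
knob [ 0.49605811 -0.28663268  0.14782767] marker [ 0.44078383 -0.35605113  0.10600067] piv [ 0.56376412 -0.34535581  0.11956413]
K top [ 0.49603716 -0.28617454  0.15      ] [ 0.49512519 -0.28748707  0.15      ]
M [ 0.44102071 -0.35422423  0.113     ] [ 0.4384071  -0.35803337  0.113     ]
P [ 0.56131098 -0.3422622   0.13      ]
box [ 0.6517 -0.1988  0.1   ]
box [ 0.6188 -0.5096  0.1   ]
box [ 0.4026 -0.4864  0.1   ]
box [ 0.4288 -0.1753  0.1   ]
jar [0.6   0.317 0.065]
tumblertop [0.684 0.26  0.17 ]
pota [0.674 0.064 0.042]
scan [ 12  10  22  55 856] ((357.5, 287.0), (54.0, 21.0), 90.0)
((0.43399134278297424, -0.012783979997038841), (0.15319626033306122, 0.05919313058257103), 0.044727642089128494) [ 0.35738328 -0.04240521] [0.5105976  0.01678967]
```

```bash
cat >> h.py <<'E'
from scipy.spatial.transform import Slerp
def axes(x,y):
    x=np.array(x,float);x/=np.linalg.norm(x);y=np.array(y,float);y-=x*(x@y);y/=np.linalg.norm(y)
    return R.from_matrix(np.c_[x,y,np.cross(x,y)])
DOWN=axes([-1,0,0],[0,1,0])
def plan(g,p,Rt,n=8,start=None):
    """rows (cm, rad, tool axes) for a straight line from start (or the sensed pose) to p, Rt"""
    s=ctrl.sense(); p0,R0=start or (s['ee_pos'],rot()); sl=Slerp([0,1],R.concatenate([R0,Rt])); p=np.array(p)
    for i in range(n):
        a,b=sl([i/n,(i+1)/n]); print([g]+list((a.inv().apply((p-p0)/n)*100).round(2))+list((a.inv()*b).as_rotvec().round(3)),',',sep='')
    d=np.linalg.norm(p-p0)*1000/n; print('row mm',d.round(1),'deg',np.degrees((R0.inv()*Rt).magnitude()/n).round(2))
    return p,Rt
def st():
    s=ctrl.sense(); print('t',round(s['t'],2),'p',s['ee_pos'].round(4),'z',rot().as_matrix()[:,2].round(3),'F',s['ft_force'].round(1),'g',round(s['grip_width'],3),'q',s['qpos'].round(2))
E
python3 - <<'E'
from h import *
a=plan(8.5,[.36,.36,.36],DOWN); plan(8.5,[.449,-.0145,.25],DOWN,8,a)
E
```

```text
[8.5, np.float64(-2.59), np.float64(-2.0), np.float64(-1.61), np.float64(-0.0), np.float64(-0.0), np.float64(-0.046)],
[8.5, np.float64(-2.5), np.float64(-2.12), np.float64(-1.61), np.float64(-0.0), np.float64(-0.0), np.float64(-0.046)],
[8.5, np.float64(-2.4), np.float64(-2.23), np.float64(-1.61), np.float64(-0.0), np.float64(-0.0), np.float64(-0.046)],
[8.5, np.float64(-2.29), np.float64(-2.33), np.float64(-1.61), np.float64(-0.0), np.float64(-0.0), np.float64(-0.046)],
[8.5, np.float64(-2.19), np.float64(-2.44), np.float64(-1.61), np.float64(-0.0), np.float64(-0.0), np.float64(-0.046)],
[8.5, np.float64(-2.07), np.float64(-2.53), np.float64(-1.61), np.float64(-0.0), np.float64(-0.0), np.float64(-0.046)],
[8.5, np.float64(-1.95), np.float64(-2.63), np.float64(-1.61), np.float64(-0.0), np.float64(-0.0), np.float64(-0.046)],
[8.5, np.float64(-1.83), np.float64(-2.71), np.float64(-1.61), np.float64(-0.0), np.float64(-0.0), np.float64(-0.046)],
row mm 36.5 deg 2.62
[8.5, np.float64(-1.11), np.float64(-4.68), np.float64(1.37), np.float64(0.0), np.float64(0.0), np.float64(0.0)],
[8.5, np.float64(-1.11), np.float64(-4.68), np.float64(1.37), np.float64(0.0), np.float64(0.0), np.float64(0.0)],
[8.5, np.float64(-1.11), np.float64(-4.68), np.float64(1.37), np.float64(0.0), np.float64(0.0), np.float64(0.0)],
[8.5, np.float64(-1.11), np.float64(-4.68), np.float64(1.37), np.float64(0.0), np.float64(0.0), np.float64(0.0)],
[8.5, np.float64(-1.11), np.float64(-4.68), np.float64(1.37), np.float64(0.0), np.float64(0.0), np.float64(0.0)],
[8.5, np.float64(-1.11), np.float64(-4.68), np.float64(1.37), np.float64(0.0), np.float64(0.0), np.float64(0.0)],
[8.5, np.float64(-1.11), np.float64(-4.68), np.float64(1.37), np.float64(0.0), np.float64(0.0), np.float64(0.0)],
[8.5, np.float64(-1.11), np.float64(-4.68), np.float64(1.37), np.float64(0.0), np.float64(0.0), np.float64(0.0)],
row mm 50.0 deg 0.0
```

Request:
apply_moves:
  motion:
    - [8.5,-2.6,-2.0,-2.2,0,0,-0.046]
    - [8.5,-2.5,-2.1,-2.2,0,0,-0.046]
    - [8.5,-2.4,-2.2,-2.0,0,0,-0.046]
    - [8.5,-2.3,-2.3,-1.6,0,0,-0.046]
    - [8.5,-2.2,-2.4,-1.4,0,0,-0.046]
    - [8.5,-2.1,-2.5,-1.2,0,0,-0.046]
    - [8.5,-2.0,-2.6,-1.2,0,0,-0.046]
    - [8.5,-1.8,-2.7,-1.0,0,0,-0.046]

```text
t: 0.95
ee_pos: [0.3637, 0.3567, 0.3604]
tool_rot: [-0.002, -0.012, 1.0, -0.003]
ft_force: [-0.1, -0.1, 0.2]
grip_width: 0.997
```

Request:
apply_moves:
  motion:
    - [8.5,-1.1,-4.7,0,0,0,0]
    - [8.5,-1.1,-4.7,0,0,0,0]
    - [8.5,-1.1,-4.7,0.5,0,0,0]
    - [8.5,-1.1,-4.7,1.0,0,0,0]
    - [8.5,-1.1,-4.7,1.5,0,0,0]
    - [8.5,-1.1,-4.7,1.5,0,0,0]
    - [8.5,-1.1,-4.7,1.5,0,0,0]
    - [8.5,-1.1,-4.7,1.5,0,0,0]

```text
t: 1.75
ee_pos: [0.461, -0.0201, 0.2904]
tool_rot: [0.001, -0.014, 1.0, -0.001]
ft_force: [0.5, 0.5, 1.0]
grip_width: 0.995
```

```bash
sed -i "s/print(\[g\]+list((a.inv().apply((p-p0)\/n)\*100).round(2))+list((a.inv()\*b).as_rotvec().round(3)),',',sep='')/print([g]+(a.inv().apply((p-p0)\/n)*100).round(2).tolist()+(a.inv()*b).as_rotvec().round(3).tolist())/" h.py
python3 - <<'E'
from h import *
st(); plan(8.5,[.449,-.0145,.15],DOWN)
E
```

```text
t 1.75 p [ 0.461  -0.0201  0.2904] z [ 0.003 -0.001 -1.   ] F [0.5 0.5 1. ] g 0.995 q [-0.32  0.19  0.27  1.95 -0.06  1.01  1.58]
[8.5, 0.15, 0.08, 1.75, -0.0, 0.0, 0.003]
[8.5, 0.15, 0.08, 1.75, -0.0, 0.0, 0.003]
[8.5, 0.15, 0.08, 1.75, -0.0, 0.0, 0.003]
[8.5, 0.15, 0.07, 1.75, -0.0, 0.0, 0.003]
[8.5, 0.15, 0.07, 1.75, -0.0, 0.0, 0.003]
[8.5, 0.15, 0.07, 1.75, -0.0, 0.0, 0.003]
[8.5, 0.15, 0.07, 1.75, -0.0, 0.0, 0.003]
[8.5, 0.15, 0.07, 1.75, -0.0, 0.0, 0.003]
row mm 17.6 deg 0.2
```

Request:
apply_moves:
  motion:
    - [8.5,0.2,0.1,1.5,0,0,0.003]
    - [8.5,0.2,0.1,1.8,0,0,0.003]
    - [8.5,0.2,0.1,1.8,0,0,0.003]
    - [8.5,0.2,0.1,1.8,0,0,0.003]
    - [8.5,0.1,0.1,1.8,0,0,0.003]
    - [8.5,0.1,0,1.8,0,0,0.003]
    - [8.5,0.1,0,1.8,0,0,0.003]
    - [8.5,0.1,0,1.2,0,0,0.003]

```text
t: 2.55
ee_pos: [0.4487, -0.0235, 0.1496]
tool_rot: [0.001, 0.004, 1.0, -0.002]
ft_force: [-0.2, -0.6, -0.1]
grip_width: 0.993
```

```bash
python3 - <<'E'
from h import *
st(); f=grab('wrist','w1'); print(proj(f,[[.449,-.0145,.036],[.359,-.0145,.044],[.509,-.0145,.036]]))
E
```

```text
t 2.55 p [ 0.4487 -0.0235  0.1496] z [ 0.003 -0.004 -1.   ] F [-0.2 -0.6 -0.1] g 0.993 q [-0.27  0.38  0.24  2.14 -0.14  0.64  1.63]
[[336.36405908 235.6492236 ]
 [336.95618417 115.546197  ]
 [336.20660776 303.38556917]]
```

View pics/w1.png

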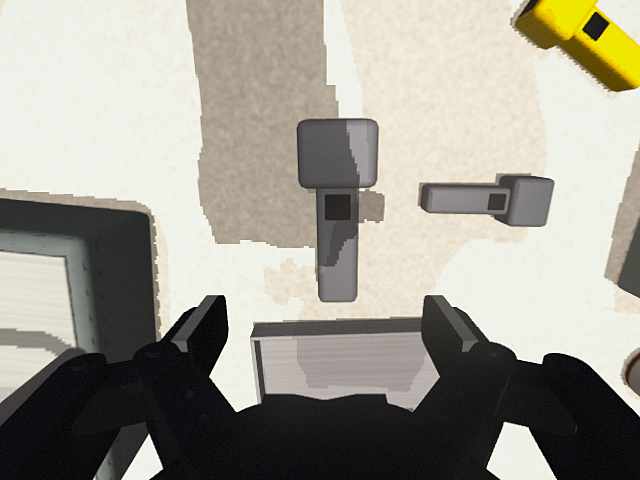

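The wrist view shows the larger grey scanner at about (337,210), straight ahead of the fingers and matching the projection within 3 px. The smaller grey and the yellow one are to its right. Next I go down to the handle.

Request:
apply_moves:
  motion:
    - [8.5,0,0.3,1.5,0,0,0]
    - [8.5,0,0.3,2.0,0,0,0]
    - [8.5,0,0.3,2.0,0,0,0]
    - [8.5,0,0.1,2.0,0,0,0]
    - [8.5,0,0.1,1.5,0,0,0]
    - [8.5,0,0.1,1.2,0,0,0]
    - [8.5,0,0,0.6,0,0,0]
    - [8.5,0,0,0,0,0,0]

```text
t: 3.4
ee_pos: [0.4496, -0.0111, 0.0381]
tool_rot: [0.001, 0.004, 1.0, -0.002]
ft_force: [0.9, -0.2, 0.0]
grip_width: 0.998
```

```bash
python3 - <<'E'
from h import *
st(); plan(8.5,[.450,-.0145,.009],DOWN,4)
E
```

```text
t 3.4 p [ 0.4496 -0.0111  0.0381] z [ 0.002 -0.003 -1.   ] F [ 0.9 -0.2  0. ] g 0.998 q [-0.22  0.6   0.14  2.19 -0.22  0.36  1.67]
[8.5, -0.01, -0.08, 0.73, -0.001, 0.001, -0.002]
[8.5, -0.01, -0.08, 0.73, -0.001, 0.001, -0.002]
[8.5, -0.01, -0.08, 0.73, -0.001, 0.001, -0.002]
[8.5, -0.01, -0.08, 0.73, -0.001, 0.001, -0.002]
row mm 7.3 deg 0.13
```

Request:
apply_moves:
  motion:
    - [8.5,0,-0.1,0.8,0,0,0]
    - [8.5,0,-0.1,0.8,0,0,0]
    - [8.5,0,-0.1,0.8,0,0,0]
    - [8.5,0,0,0.5,0,0,0]
    - [5,0,0,0,0,0,0]
    - [2,0,0,0,0,0,0]
    - [2,0,0,0,0,0,0]
    - [2,0,0,0,0,0,0]
  newtons: 50

```text
t: 4.2
ee_pos: [0.4507, -0.0147, 0.0084]
tool_rot: [0.002, 0.004, 1.0, -0.002]
ft_force: [-0.7, -0.5, -0.9]
grip_width: 0.389
```

Request:
apply_moves:
  motion:
    - [2,0,0,0,0,0,0]
    - [2,0,0,0,0,0,0]
    - [2,0,0,-0.5,0,0,0]
    - [2,0,0,-1,0,0,0]
    - [2,0,0,-2,0,0,0]
    - [2,0,0,-2,0,0,0]
    - [2,0,0,-2,0,0,0]
    - [2,0,0,-1,0,0,0]

```text
t: 5.0
ee_pos: [0.4494, -0.0144, 0.0987]
tool_rot: [0.002, 0.004, 1.0, -0.001]
ft_force: [0.1, 0.8, -2.5]
grip_width: 0.389
```

```bash
python3 - <<'E'
from h import *
st()
b=np.radians(-4.4);n=np.array([np.cos(b)*np.cos(.698),np.sin(b)*np.cos(.698),np.sin(.698)]);L=np.array([.488,.3315,.154])
Rt=axes(-n,[-np.sin(b),np.cos(b),0]);zs=-Rt.as_matrix()[:,2]
O=L+.08*n+.075*n-.022*zs; T=O+.015*n+.008*zs; print('TCP scan',T,'z',-zs)
M=np.array([.57,.15,.33])
w=plan(2,M,DOWN); w=plan(2,[.66,.28,.33],Rt,8,w)
E
```

```text
t 5.0 p [ 0.4494 -0.0144  0.0987] z [ 0.003 -0.003 -1.   ] F [ 0.1  0.8 -2.5] g 0.389 q [-0.26  0.48  0.2   2.17 -0.18  0.51  1.64]
TCP scan [0.62682919 0.32081768 0.25253093] z [ 0.64079256 -0.0493063  -0.76612909]
[2, -1.5, 2.06, -2.89, -0.0, 0.0, -0.001]
[2, -1.5, 2.06, -2.89, -0.0, 0.0, -0.001]
[2, -1.5, 2.06, -2.89, -0.0, 0.0, -0.001]
[2, -1.5, 2.06, -2.89, -0.0, 0.0, -0.001]
[2, -1.5, 2.06, -2.89, -0.0, 0.0, -0.001]
[2, -1.5, 2.06, -2.89, -0.0, 0.0, -0.001]
[2, -1.51, 2.06, -2.89, -0.0, 0.0, -0.001]
[2, -1.51, 2.06, -2.89, -0.0, 0.0, -0.001]
row mm 38.5 deg 0.07
[2, -1.13, 1.63, 0.0, 0.003, -0.087, 0.009]
[2, -1.11, 1.64, 0.09, 0.003, -0.087, 0.009]
[2, -1.08, 1.65, 0.18, 0.003, -0.087, 0.009]
[2, -1.04, 1.66, 0.27, 0.003, -0.087, 0.009]
[2, -1.0, 1.67, 0.35, 0.003, -0.087, 0.009]
[2, -0.95, 1.68, 0.43, 0.003, -0.087, 0.009]
[2, -0.9, 1.69, 0.51, 0.003, -0.087, 0.009]
[2, -0.83, 1.7, 0.58, 0.003, -0.087, 0.009]
row mm 19.8 deg 5.03
```

The scanner is gripped and lifted: the opening stays at 0.389 and the wrist force of about -2.5 N fits its weight. Now towards the label.

Request:
apply_moves:
  motion:
    - [2,-1.5,1.0,-3.5,0,0,0]
    - [2,-1.5,1.5,-3.5,0,0,0]
    - [2,-1.5,2.0,-3.2,0,0,0]
    - [2,-1.5,2.3,-3.0,0,0,0]
    - [2,-1.5,2.5,-2.8,0,0,0]
    - [2,-1.5,2.5,-2.6,0,0,0]
    - [2,-1.5,2.4,-2.4,0,0,0]
    - [2,-1.5,2.3,-2.0,0,0,0]

```text
t: 5.8
ee_pos: [0.5698, 0.1524, 0.3405]
tool_rot: [0.0, 0.007, 1.0, -0.002]
ft_force: [0.5, 1.0, -2.8]
grip_width: 0.386
```

Request:
apply_moves:
  motion:
    - [2,-1.1,1.6,0,0,-0.087,0.01]
    - [2,-1.1,1.6,0.1,0,-0.087,0.01]
    - [2,-1.1,1.6,0.2,0,-0.087,0.01]
    - [2,-1.0,1.7,0.3,0,-0.087,0.01]
    - [2,-1.0,1.7,0.4,0,-0.087,0.01]
    - [2,-0.9,1.7,0.4,0,-0.087,0.01]
    - [2,-0.9,1.7,0.5,0,-0.087,0.01]
    - [2,-0.8,1.7,0.6,0,-0.087,0.01]

```text
t: 6.6
ee_pos: [0.6638, 0.2867, 0.347]
tool_rot: [0.353, 0.048, 0.934, 0.0]
ft_force: [2.1, -0.6, -2.7]
grip_width: 0.388
```

```bash
python3 - <<'E'
from h import *
st()
b=np.radians(-4.4);n=np.array([np.cos(b)*np.cos(.698),np.sin(b)*np.cos(.698),np.sin(.698)])
Rt=axes(-n,[-np.sin(b),np.cos(b),0])
plan(2,[.6268,.3208,.2525],Rt)
E
```

```text
t 6.6 p [0.6638 0.2867 0.347 ] z [ 0.66  -0.033 -0.751] F [ 2.1 -0.6 -2.7] g 0.388 q [-1.12  0.39  0.57  1.81  0.53  0.47  0.41]
[2, 1.16, 0.34, 0.57, 0.002, 0.003, -0.004]
[2, 1.16, 0.35, 0.57, 0.002, 0.003, -0.004]
[2, 1.16, 0.35, 0.57, 0.002, 0.003, -0.004]
[2, 1.15, 0.36, 0.58, 0.002, 0.003, -0.004]
[2, 1.15, 0.37, 0.58, 0.002, 0.003, -0.004]
[2, 1.15, 0.37, 0.58, 0.002, 0.003, -0.004]
[2, 1.14, 0.38, 0.58, 0.002, 0.003, -0.004]
[2, 1.14, 0.38, 0.59, 0.002, 0.003, -0.004]
row mm 13.4 deg 0.31
```

Request:
apply_moves:
  motion:
    - [2,1.2,0.4,0.6,0,0,0]
    - [2,1.2,0.4,0.6,0.003,0.005,-0.005]
    - [2,1.2,0.4,0.6,0.003,0.005,-0.005]
    - [2,1.2,0.4,0.6,0.003,0.005,-0.005]
    - [2,1.2,0.4,0.6,0.003,0.005,-0.005]
    - [2,1.2,0.4,0.6,0.003,0.005,-0.005]
    - [2,1.2,0.4,0.6,0,0,0]
    - [2,0.6,0.2,0.4,0,0,0]

```text
t: 7.4
ee_pos: [0.6242, 0.3256, 0.2468]
tool_rot: [0.34, 0.037, 0.94, -0.012]
ft_force: [-0.3, 0.8, -2.5]
grip_width: 0.392
```

Request:
apply_moves:
  motion:
    - [2,0,0,0,0,0,0]
    - [2,0,0,0,0,0,0]
    - [2,0,0,0,0,0,0]
    - [2,0,0,0,0,0,0]
    - [2,0,0,0,0,0,0]
    - [2,0,0,0,0,0,0]
    - [2,0,0,0,0,0,0]
    - [2,0,0,0,0,0,0]

```text
t: 8.2
ee_pos: [0.6252, 0.3248, 0.2477]
tool_rot: [0.34, 0.038, 0.94, -0.012]
ft_force: [-0.1, -0.7, -2.0]
grip_width: 0.384
```

```bash
python3 - <<'E'
from h import *
st()
b=np.radians(-4.4);n=np.array([np.cos(b)*np.cos(.698),np.sin(b)*np.cos(.698),np.sin(.698)])
Rt=axes(-n,[-np.sin(b),np.cos(b),0])
plan(2,[.6268,.3208,.2525],Rt,1)
a=grab('side','s2');
p=ctrl.sense()['ee_pos'];r=rot();nose=p+r.apply([.09,0,-.014]);L=np.array([.488,.3315,.154])
print('nose->label in nose frame',r.inv().apply(L-nose)); print(proj(a,[nose,L]))
cv2.imwrite('pics/c2.png',cv2.resize(a['image'][90:240,200:360,::-1],(640,600),interpolation=cv2.INTER_CUBIC))
E
```

```text
t 8.2 p [0.6252 0.3248 0.2477] z [ 0.638 -0.047 -0.768] F [-0.1 -0.7 -2. ] g 0.384 q [-1.25  0.54  0.64  1.91  0.58  0.34  0.22]
[2, -0.45, -0.38, -0.25, 0.002, -0.004, -0.004]
row mm 6.4 deg 0.31
nose->label in nose frame [ 0.07549371 -0.0043641  -0.00185468]
[[285.62617251 148.60404509]
 [265.21559224 167.82336976]]
```

View pics/c2.png

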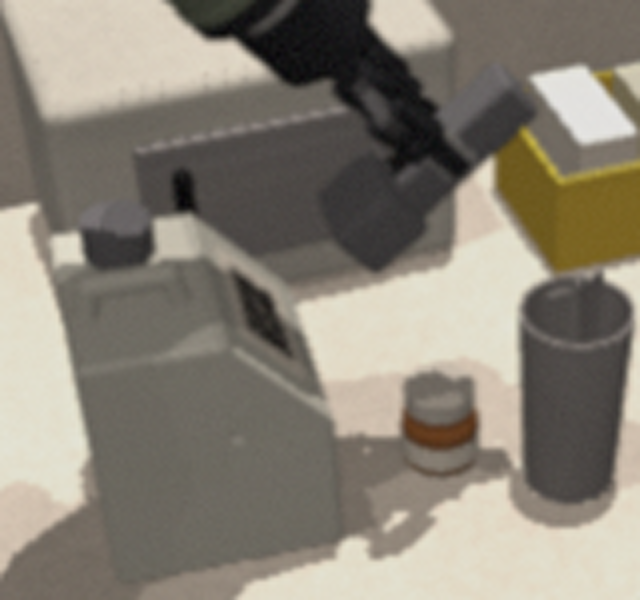

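The side view shows the scanner squarely facing the bars, with its window centre at crop (345,235) against a projected (342,234), so it has not slipped in the grip. I'll make a small sideways correction and hold.

Request:
apply_moves:
  motion:
    - [2,-0.2,-0.4,0,0,0,0]
    - [2,0,0,0,0,0,0]
    - [2,0,0,0,0,0,0]
    - [2,0,0,0,0,0,0]
    - [2,0,0,0,0,0,0]
    - [2,0,0,0,0,0,0]
    - [2,0,0,0,0,0,0]
    - [2,0,0,0,0,0,0]

```text
t: 9.05
ee_pos: [0.6265, 0.3203, 0.2491]
tool_rot: [0.34, 0.037, 0.94, -0.012]
ft_force: [-0.1, -0.1, -2.0]
grip_width: 0.393
```

Request:
apply_moves:
  motion:
    - [2,0,0,0,0,0,0]
    - [2,0,0,0,0,0,0]
    - [2,0,0,0,0,0,0]
    - [2,0,0,0,0,0,0]
    - [2,0,0,0,0,0,0]
    - [2,0,0,0,0,0,0]
    - [2,0,0,0,0,0,0]
    - [2,0,0,0,0,0,0]

```text
t: 9.85
ee_pos: [0.6265, 0.3203, 0.2491]
tool_rot: [0.34, 0.037, 0.94, -0.012]
ft_force: [0.2, -0.8, -2.3]
grip_width: 0.389
```

```bash
python3 - <<'E'
from h import *
st()
p=ctrl.sense()['ee_pos'];r=rot();nose=p+r.apply([.09,0,-.014]);print(r.inv().apply(np.array([.488,.3315,.154])-nose))
y=np.radians(1.4);c,s=np.cos(y),np.sin(y);Rt=axes([-c,-s,0],[-s,c,0])
to=np.array([.643,.0075])+np.array([[c,-s],[s,c]])@[.0,-.036]
print('origin',to); tcp=np.r_[to+.015*np.array([c,s]),.013];print('tcp',tcp)
w=plan(2,[.66,.29,.33],Rt,8); plan(2,[tcp[0],tcp[1],.20],Rt,8,w)
E
```

```text
t 9.85 p [0.6265 0.3203 0.2491] z [ 0.638 -0.047 -0.769] F [ 0.2 -0.8 -2.3] g 0.389 q [-1.25  0.54  0.64  1.92  0.58  0.33  0.22]
[ 7.76002956e-02 -6.25290428e-05 -1.84231115e-03]
origin [ 0.64387956 -0.02848925]
tcp [ 0.65887508 -0.02812277  0.013     ]
[2, -0.99, -0.34, -0.49, -0.004, 0.087, -0.012]
[2, -0.94, -0.35, -0.58, -0.004, 0.087, -0.012]
[2, -0.88, -0.36, -0.66, -0.004, 0.087, -0.012]
[2, -0.82, -0.37, -0.73, -0.004, 0.087, -0.012]
[2, -0.75, -0.38, -0.8, -0.004, 0.087, -0.012]
[2, -0.67, -0.38, -0.87, -0.004, 0.087, -0.012]
[2, -0.59, -0.38, -0.92, -0.004, 0.087, -0.012]
[2, -0.5, -0.39, -0.97, -0.004, 0.087, -0.012]
row mm 11.6 deg 5.03
[2, 0.11, -3.98, 1.62, 0.0, 0.0, 0.0]
[2, 0.11, -3.98, 1.62, 0.0, 0.0, 0.0]
[2, 0.11, -3.98, 1.62, 0.0, 0.0, 0.0]
[2, 0.11, -3.98, 1.62, 0.0, 0.0, 0.0]
[2, 0.11, -3.98, 1.62, 0.0, 0.0, 0.0]
[2, 0.11, -3.98, 1.62, 0.0, 0.0, 0.0]
[2, 0.11, -3.98, 1.62, 0.0, 0.0, 0.0]
[2, 0.11, -3.98, 1.62, 0.0, 0.0, 0.0]
row mm 43.0 deg 0.0
```

Request:
apply_moves:
  motion:
    - [2,-1.2,-0.3,-0.5,0,0.04,0]
    - [2,-1.0,-0.4,-0.8,0,0.09,-0.012]
    - [2,-0.9,-0.4,-0.9,0,0.09,-0.012]
    - [2,-0.9,-0.4,-0.9,0,0.09,-0.012]
    - [2,-0.8,-0.4,-0.9,0,0.09,-0.012]
    - [2,-0.7,-0.4,-1.0,0,0.09,-0.012]
    - [2,-0.6,-0.4,-1.0,0,0.09,-0.012]
    - [2,-0.5,-0.4,-1.0,0,0.09,-0.012]

```text
t: 10.65
ee_pos: [0.6521, 0.2912, 0.3439]
tool_rot: [0.004, -0.006, 1.0, -0.01]
ft_force: [1.1, 1.1, -3.0]
grip_width: 0.389
```

Request:
apply_moves:
  motion:
    - [2,0,-2.0,0,0,0.02,0]
    - [2,0,-3.5,0,0,0.01,0]
    - [2,0,-4.0,0.5,0,0,0]
    - [2,0.1,-4.0,1.5,0,0,0]
    - [2,0.1,-4.0,2.0,0,0,0]
    - [2,0.1,-4.0,2.0,0,0,0]
    - [2,0.1,-4.0,2.0,0,0,0]
    - [2,0.1,-3.0,2.0,0,0,0]

```text
t: 11.45
ee_pos: [0.6513, -0.0044, 0.2472]
tool_rot: [-0.011, -0.007, 1.0, -0.01]
ft_force: [0.3, 1.2, -2.0]
grip_width: 0.393
```

```bash
python3 - <<'E'
from h import *
st()
y=np.radians(1.4);c,s=np.cos(y),np.sin(y);Rt=axes([-c,-s,0],[-s,c,0])
plan(2,[.659,-.028,.06],Rt,8)
E
```

```text
t 11.45 p [ 0.6513 -0.0044  0.2472] z [-0.022 -0.02  -1.   ] F [ 0.3  1.2 -2. ] g 0.393 q [-0.17  0.57  0.12  1.49 -0.05  1.11  1.54]
[2, -0.14, -0.25, 2.34, -0.002, -0.003, -0.001]
[2, -0.14, -0.26, 2.34, -0.002, -0.003, -0.001]
[2, -0.13, -0.26, 2.34, -0.002, -0.003, -0.001]
[2, -0.12, -0.27, 2.34, -0.002, -0.003, -0.001]
[2, -0.12, -0.27, 2.34, -0.002, -0.003, -0.001]
[2, -0.11, -0.28, 2.34, -0.002, -0.003, -0.001]
[2, -0.1, -0.29, 2.34, -0.002, -0.003, -0.001]
[2, -0.1, -0.29, 2.34, -0.002, -0.003, -0.001]
row mm 23.6 deg 0.22
```

Request:
apply_moves:
  motion:
    - [2,-0.1,-0.3,2.4,-0.003,-0.004,0]
    - [2,-0.1,-0.3,2.4,-0.003,-0.004,0]
    - [2,-0.1,-0.3,2.4,-0.003,-0.004,0]
    - [2,-0.1,-0.3,2.4,-0.003,-0.004,0]
    - [2,-0.1,-0.3,2.4,-0.003,-0.003,0]
    - [2,-0.1,-0.3,2.4,-0.003,-0.003,0]
    - [2,-0.1,-0.2,2.0,0,0,0]
    - [2,0,0,0,0,0,0]

```text
t: 12.25
ee_pos: [0.6552, -0.0372, 0.0747]
tool_rot: [-0.001, -0.002, 1.0, -0.003]
ft_force: [-0.1, -0.5, -2.3]
grip_width: 0.386
```

```bash
python3 - <<'E'
from h import *
st()
y=np.radians(1.4);c,s=np.cos(y),np.sin(y);Rt=axes([-c,-s,0],[-s,c,0])
plan(2,[.659,-.028,.015],Rt,6)
a=grab('wrist','w3');b=grab('side','s3')
r=rot();p=ctrl.sense()['ee_pos'];w=a['image'][::1,::1,::-1]
x=cv2.resize(b['image'][210:330,280:440,::-1],(640,480),interpolation=cv2.INTER_CUBIC)
cv2.imwrite('pics/c3.png',cv2.resize(np.hstack([w,x]),(800,300),interpolation=cv2.INTER_AREA))
E
```

```text
t 12.25 p [ 0.6552 -0.0372  0.0747] z [-0.002 -0.006 -1.   ] F [-0.1 -0.5 -2.3] g 0.386 q [-0.09  0.76  0.09  1.63 -0.08  0.76  1.6 ]
[2, -0.07, 0.16, 0.99, -0.001, -0.0, -0.003]
[2, -0.07, 0.16, 0.99, -0.001, -0.0, -0.003]
[2, -0.07, 0.16, 0.99, -0.001, -0.0, -0.003]
[2, -0.07, 0.16, 0.99, -0.001, -0.0, -0.003]
[2, -0.07, 0.15, 0.99, -0.001, -0.0, -0.003]
[2, -0.07, 0.15, 0.99, -0.001, -0.0, -0.003]
row mm 10.1 deg 0.2
```

View pics/c3.png

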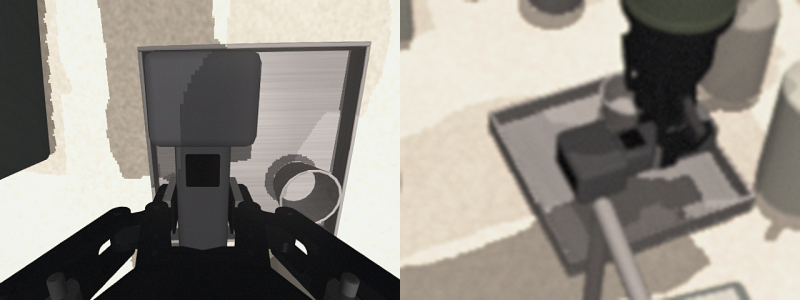

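The wrist and side views show the scanner over the free half of the tray, head at the near rim inside the walls, and the pot clear to the right. Lowering it gently.

Request:
apply_moves:
  motion:
    - [2,-0.1,0.2,1.0,0,0,0]
    - [2,-0.1,0.2,1.3,0,0,-0.005]
    - [2,-0.1,0.1,1.3,0,0,-0.005]
    - [2,-0.1,0.1,1.2,0,0,-0.005]
    - [2,0,0,0.8,0,0,0]
    - [2,0,0,0.4,0,0,0]
    - [2,0,0,0,0,0,0]
    - [2,0,0,0,0,0,0]

```text
t: 13.15
ee_pos: [0.6628, -0.0297, 0.0149]
tool_rot: [0.003, -0.011, 1.0, -0.003]
ft_force: [-0.2, -0.1, -2.2]
grip_width: 0.389
```

```bash
python3 - <<'E'
from h import *
st()
y=np.radians(1.4);c,s=np.cos(y),np.sin(y);Rt=axes([-c,-s,0],[-s,c,0])
plan(2,[.659,-.032,.0125],Rt,4)
E
```

```text
t 13.15 p [ 0.6628 -0.0297  0.0149] z [ 0.005 -0.005 -1.   ] F [-0.2 -0.1 -2.2] g 0.389 q [-0.09  0.85  0.07  1.62 -0.08  0.67  1.61]
[2, 0.1, -0.06, 0.06, -0.001, 0.001, -0.001]
[2, 0.1, -0.06, 0.06, -0.001, 0.001, -0.001]
[2, 0.1, -0.06, 0.06, -0.001, 0.001, -0.001]
[2, 0.1, -0.06, 0.06, -0.001, 0.001, -0.001]
row mm 1.3 deg 0.11
```

Request:
apply_moves:
  motion:
    - [2,0.2,-0.1,0.1,0,0,0]
    - [2,0.1,0,0.1,0,0,0]
    - [2,0,0,0.1,0,0,0]
    - [2,0,0,0,0,0,0]
    - [5.2,0,0,0,0,0,0]
    - [5.2,0,0,0,0,0,0]
    - [5.2,0,0,0,0,0,0]
    - [5.2,0,0,0,0,0,0]

```text
t: 13.95
ee_pos: [0.6609, -0.0312, 0.0139]
tool_rot: [0.004, -0.011, 1.0, -0.003]
ft_force: [-0.1, -0.2, -0.3]
grip_width: 0.603
```

Request:
apply_moves:
  motion:
    - [5.2,0,0,0,0,0,0]
    - [5.2,0,0,0,0,0,0]
    - [5.2,0,0,-0.5,0,0,0]
    - [5.2,0,0,-1.0,0,0,0]
    - [5.2,0,0,-2.0,0,0,0]
    - [5.2,0,0,-3.0,0,0,0]
    - [5.2,0,0,-4.0,0,0,0]
    - [5.2,0,0,-4.0,0,0,0]

```text
t: 14.75
ee_pos: [0.6569, -0.0303, 0.1616]
tool_rot: [0.0, -0.011, 1.0, -0.003]
ft_force: [0.8, 0.2, 0.7]
grip_width: 0.607
```

Request:
apply_moves:
  motion:
    - [5.2,1.0,0,-4,0,0,0]
    - [5.2,2.0,0,-4,0,0,0]
    - [5.2,3.0,-1,-3,0,0,0]
    - [5.2,4.0,-1,-1,0,0,0]
    - [5.2,4.0,-2,0,0,0,0]
    - [5.2,4.0,-2,0,0,0,0]
    - [5.2,3.0,-2,0,0,0,0]
    - [5.2,0,0,0,0,0,0]

```text
t: 15.55
ee_pos: [0.4411, -0.1167, 0.2976]
tool_rot: [0.009, -0.011, 1.0, -0.002]
ft_force: [0.3, -0.3, -0.1]
grip_width: 0.609
```

```bash
python3 - <<'E'
from h import *
st()
b=grab('side','s4');a=grab('top','t4')
x=cv2.resize(b['image'][200:480,270:500,::-1],(410,500),interpolation=cv2.INTER_CUBIC)
y=cv2.resize(a['image'][170:310,300:400,::-1],(357,500),interpolation=cv2.INTER_CUBIC)
cv2.imwrite('pics/c4.png',np.hstack([x,y]))
E
```

```text
t 15.55 p [ 0.4411 -0.1167  0.2976] z [ 0.019 -0.004 -1.   ] F [ 0.3 -0.3 -0.1] g 0.609 q [-0.01  0.16  0.16  1.96 -0.03  1.01  1.75]
```

View pics/c4.png

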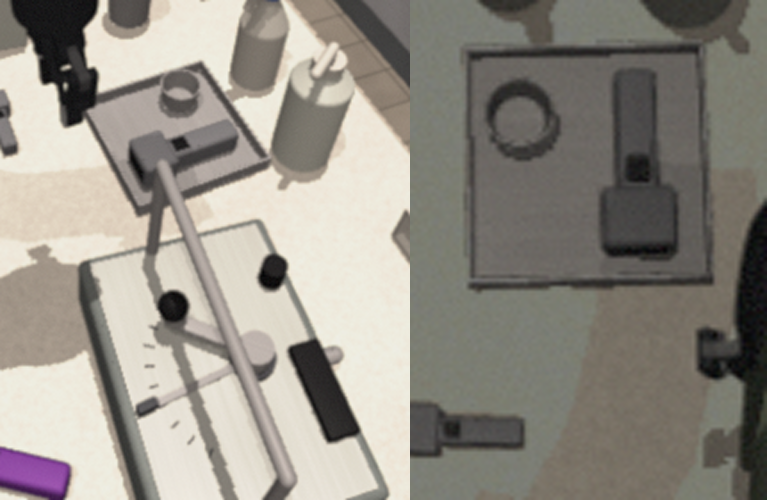

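The scanner lies flat inside the tray, its top-view crop spanning (603–677, 70–255) between the rims and clear of the pot. The knob at side crop (173,305) and the marker end at (148,407) are unchanged. Now the lever.

```bash
cat >> h.py <<'E'
P=np.array([.561,-.345])
def leverpose(ang,head=-15,tilt=40,off=.012,rad=.09,zc=.15):
    h,t,a=np.radians([head,tilt,ang]); z=np.array([np.sin(t)*np.cos(h),np.sin(t)*np.sin(h),-np.cos(t)])
    y=np.array([-np.sin(h),np.cos(h),0]); Rt=axes(np.cross(y,z),y)
    return np.r_[P+rad*np.array([np.cos(a),np.sin(a)]),zc]+off*z,Rt
E
python3 - <<'E'
from h import *
p,Rt=leverpose(138.2,off=-.11);print(p)
plan(7,p,Rt,8); p2,_=leverpose(138.2); print(p2)
E
```

```text
[ 0.42560979 -0.26671185  0.23426489]
[7, 0.3, -1.89, 0.79, 0.012, -0.084, 0.034]
[7, 0.3, -1.89, 0.79, 0.012, -0.084, 0.034]
[7, 0.3, -1.89, 0.79, 0.012, -0.084, 0.034]
[7, 0.3, -1.89, 0.79, 0.012, -0.084, 0.034]
[7, 0.3, -1.9, 0.79, 0.012, -0.084, 0.034]
[7, 0.3, -1.9, 0.78, 0.012, -0.084, 0.034]
[7, 0.3, -1.9, 0.78, 0.012, -0.084, 0.034]
[7, 0.3, -1.9, 0.78, 0.012, -0.084, 0.034]
row mm 20.7 deg 5.26
[ 0.50135778 -0.28700847  0.14080747]
```

Request:
apply_moves:
  motion:
    - [7,0.3,-1.9,0.8,0.012,-0.084,0.034]
    - [7,0.3,-1.9,0.8,0.012,-0.084,0.034]
    - [7,0.3,-1.9,0.8,0.012,-0.084,0.034]
    - [7,0.3,-1.9,0.8,0.012,-0.084,0.034]
    - [7,0.3,-1.9,0.8,0.012,-0.084,0.034]
    - [7,0.3,-1.9,0.8,0.012,-0.084,0.034]
    - [7,0.3,-1.9,0.8,0.012,-0.084,0.034]
    - [7,0.3,-1.9,0.8,0.012,-0.084,0.034]

```text
t: 16.45
ee_pos: [0.4413, -0.2263, 0.2521]
tool_rot: [0.271, 0.084, 0.959, -0.026]
ft_force: [0.4, 0.4, 0.7]
grip_width: 0.821
```

```bash
python3 - <<'E'
from h import *
st()
p,Rt=leverpose(138.2,off=-.04); plan(7,p,Rt,8)
f=grab('wrist','w5'); print(proj(f,[[.496,-.2868,.15],[.4405,-.356,.113]]),proj(f,[[.561,-.345,.125]]))
E
```

```text
t 16.45 p [ 0.4413 -0.2263  0.2521] z [ 0.515 -0.095 -0.852] F [0.4 0.4 0.7] g 0.821 q [ 0.54  0.1  -0.11  2.32 -0.58  0.22  2.38]
[7, 0.08, -0.58, 1.0, 0.006, -0.018, 0.009]
[7, 0.09, -0.57, 1.0, 0.006, -0.018, 0.009]
[7, 0.11, -0.57, 1.01, 0.006, -0.018, 0.009]
[7, 0.12, -0.56, 1.01, 0.006, -0.018, 0.009]
[7, 0.13, -0.56, 1.01, 0.006, -0.018, 0.009]
[7, 0.15, -0.55, 1.01, 0.006, -0.018, 0.009]
[7, 0.16, -0.55, 1.01, 0.006, -0.018, 0.009]
[7, 0.17, -0.54, 1.01, 0.006, -0.018, 0.009]
row mm 11.6 deg 1.22
[[264.4150405  234.72901816]
 [167.27082769 165.01360128]] [[232.87712469 265.81325679]]
```

View pics/w5.png

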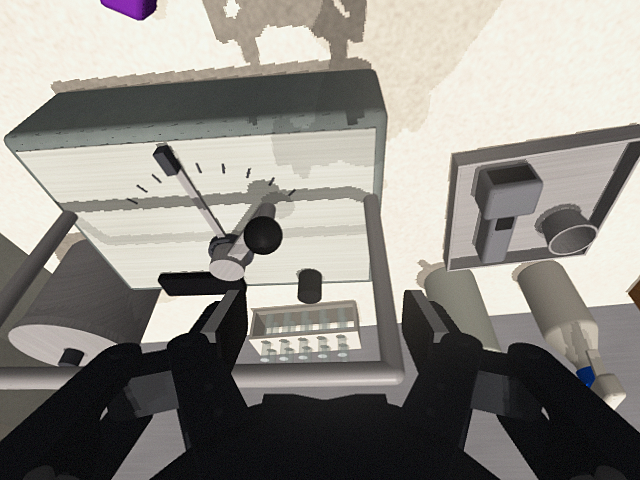

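The wrist view shows the knob at (263,235) against a projected (264,235), with the marker block at (166,158). The jaws are clear of the bar. Joints 4, 6 and 7 are near their limits, so I'll take a more radial heading and a slightly smaller tilt.

```bash
python3 - <<'E'
from h import *
p,Rt=leverpose(138.2,head=-28,tilt=36,off=-.045);p+= [.002,-.002,0]; print(p);plan(6,p,Rt,8)
E
```

```text
[ 0.4725529  -0.2745944   0.18640576]
[6, 0.01, -0.5, 0.96, 0.021, -0.009, 0.033]
[6, -0.0, -0.48, 0.97, 0.021, -0.009, 0.033]
[6, -0.01, -0.46, 0.98, 0.021, -0.009, 0.033]
[6, -0.01, -0.44, 0.99, 0.021, -0.009, 0.033]
[6, -0.02, -0.42, 1.0, 0.021, -0.009, 0.033]
[6, -0.02, -0.39, 1.01, 0.021, -0.009, 0.033]
[6, -0.02, -0.37, 1.02, 0.021, -0.009, 0.033]
[6, -0.03, -0.35, 1.03, 0.021, -0.009, 0.033]
row mm 10.8 deg 2.29
```

Request:
apply_moves:
  motion:
    - [6,0,-0.9,0,0.021,-0.009,0.035]
    - [6,0,-0.9,0.5,0.021,-0.009,0.035]
    - [6,0,-0.7,0.9,0.021,-0.009,0.035]
    - [6,0,-0.5,1.1,0.021,-0.009,0.035]
    - [6,0,-0.4,1.2,0.021,-0.009,0.035]
    - [6,0,-0.4,1.2,0.021,-0.009,0.035]
    - [6,0,-0.3,1.2,0.021,-0.009,0.035]
    - [6,0,-0.3,1.2,0.021,-0.009,0.035]

```text
t: 17.3
ee_pos: [0.4723, -0.282, 0.2343]
tool_rot: [0.274, 0.234, 0.931, -0.062]
ft_force: [-0.1, 0.2, -0.4]
grip_width: 0.703
```

```bash
python3 - <<'E'
from h import *
st()
for o,n in((-.045,4),(.012,8)):
    p,Rt=leverpose(138.2,head=-28,tilt=36,off=o);p+= [.002,-.002,0]; print(p);plan(6,p,Rt,n)
E
```

```text
t 17.3 p [ 0.4723 -0.282   0.2343] z [ 0.481 -0.242 -0.842] F [-0.1  0.2 -0.4] g 0.703 q [-0.13  0.24  0.64  2.29 -1.03  0.16  2.52]
[ 0.4725529  -0.2745944   0.18640576]
[6, 0.71, 0.15, 0.97, 0.003, -0.015, -0.002]
[6, 0.73, 0.15, 0.96, 0.003, -0.015, -0.002]
[6, 0.74, 0.16, 0.94, 0.003, -0.015, -0.002]
[6, 0.76, 0.16, 0.93, 0.003, -0.015, -0.002]
row mm 12.1 deg 0.87
[ 0.50213496 -0.29032346  0.1402918 ]
[6, 0.32, 0.07, 1.19, 0.001, -0.007, -0.001]
[6, 0.32, 0.07, 1.19, 0.001, -0.007, -0.001]
[6, 0.33, 0.07, 1.19, 0.001, -0.007, -0.001]
[6, 0.34, 0.07, 1.19, 0.001, -0.007, -0.001]
[6, 0.35, 0.07, 1.18, 0.001, -0.007, -0.001]
[6, 0.36, 0.08, 1.18, 0.001, -0.007, -0.001]
[6, 0.37, 0.08, 1.18, 0.001, -0.007, -0.001]
[6, 0.38, 0.08, 1.18, 0.001, -0.007, -0.001]
row mm 12.4 deg 0.44
```

```bash
python3 - <<'E'
from h import *
from scipy.optimize import least_squares,fsolve
D=[(.625,.231,.52,1.60,1.02),(.449,.15,.38,2.14,.64),(.450,.038,.6,2.19,.36),(.651,.247,.57,1.49,1.11),(.656,.0747,.76,1.63,.76),(.663,.0149,.85,1.62,.67),(.456,.2976,.16,1.96,1.01),(.449,.0987,.48,2.17,.51)]
def fk(v,a,b,c):
    return v[0]*np.sin(a)+v[1]*np.sin(a+b)+v[2]*np.sin(a+b+c),v[3]+v[0]*np.cos(a)+v[1]*np.cos(a+b)+v[2]*np.cos(a+b+c)
s=least_squares(lambda v:np.concatenate([np.subtract(fk(v,*d[2:]),d[:2]) for d in D]),[.4,.4,.3,.35]);v=s.x
print(v,np.abs(s.fun).max())
for lab,r,z in (('pre',.535,.20),('start',.577,.141),('end',.588,.141)):
  for t in (0,15,20,25,30,35,40):
    T=np.radians(t)
    q=fsolve(lambda q:[*np.subtract(fk(v,*q),(r,z)),sum(q)-(np.pi-T)],[.4,2,.4]);print(lab,t,q.round(2))
E
```

```text
[0.53458461 0.42454664 0.19651547 0.19165132] 0.007102229254345116
pre 0 [0.42 1.88 0.84]
pre 15 [0.36 2.01 0.51]
pre 20 [0.34 2.05 0.4 ]
pre 25 [0.33 2.09 0.28]
pre 30 [0.32 2.14 0.16]
pre 35 [0.32 2.18 0.04]
pre 40 [ 0.32  2.22 -0.09]
start 0 [0.56 1.82 0.76]
start 15 [0.5  1.95 0.42]
start 20 [0.49 2.   0.3 ]
start 25 [0.48 2.04 0.18]
start 30 [0.48 2.08 0.06]
start 35 [ 0.48  2.12 -0.07]
start 40 [ 0.48  2.16 -0.2 ]
end 0 [0.57 1.79 0.78]
end 15 [0.52 1.93 0.44]
end 20 [0.5  1.97 0.32]
end 25 [0.5  2.01 0.19]
end 30 [0.49 2.06 0.07]
end 35 [ 0.49  2.1  -0.06]
end 40 [ 0.5   2.14 -0.19]
```

Radial tilt is limited to about 22° by joint 6. At that tilt the body still clears the bar if the TCP stays a little to the robot's side of the knob. So I'll straddle the knob and push it with the +y finger at 22°.

```bash
python3 - <<'E'
from h import *
p,Rt=leverpose(138.2,head=-22,tilt=20,off=-.06);p+= [-.006,-.015,0]; print(p);plan(6.5,p,Rt,8)
E
```

```text
[ 0.46888023 -0.2923247   0.20638156]
[6.5, 0.17, -0.14, 0.31, -0.004, 0.028, -0.012]
[6.5, 0.16, -0.14, 0.31, -0.004, 0.028, -0.012]
[6.5, 0.15, -0.14, 0.31, -0.004, 0.028, -0.012]
[6.5, 0.15, -0.14, 0.32, -0.004, 0.028, -0.012]
[6.5, 0.14, -0.14, 0.32, -0.004, 0.028, -0.012]
[6.5, 0.13, -0.14, 0.32, -0.004, 0.028, -0.012]
[6.5, 0.13, -0.14, 0.33, -0.004, 0.028, -0.012]
[6.5, 0.12, -0.14, 0.33, -0.004, 0.028, -0.012]
row mm 3.7 deg 1.75
```

Request:
apply_moves:
  motion:
    - [6.5,0.2,-0.1,0,0,0.04,0]
    - [6.5,0.2,-0.1,0,0,0.04,-0.01]
    - [6.5,0.2,-0.1,0,0,0.04,-0.01]
    - [6.5,0.1,-0.1,0,0,0.04,-0.01]
    - [6.5,0.1,-0.1,0,0,0.04,-0.01]
    - [6.5,0.1,-0.1,0,0,0.03,-0.01]
    - [6.5,0,0,0,0,0,-0.01]
    - [6.5,0,0,0,0,0,0]

```text
t: 18.1
ee_pos: [0.4719, -0.2772, 0.2369]
tool_rot: [0.164, 0.206, 0.964, -0.048]
ft_force: [0.1, 0.8, 0.3]
grip_width: 0.758
```

```bash
python3 - <<'E'
from h import *
st();p,Rt=leverpose(138.2,head=-22,tilt=21,off=-.04);p+= [-.008,-.013,0]; print(p);plan(6.5,p,Rt,8)
E
```

```text
t 18.1 p [ 0.4719 -0.2772  0.2369] z [ 0.296 -0.159 -0.942] F [0.1 0.8 0.3] g 0.758 q [-0.36  0.39  1.    2.12 -0.69  0.55  2.24]
[ 0.47261624 -0.2926422   0.18734322]
[6.5, 0.13, -0.16, 0.62, -0.005, -0.003, -0.004]
[6.5, 0.13, -0.16, 0.62, -0.005, -0.003, -0.004]
[6.5, 0.13, -0.16, 0.61, -0.005, -0.003, -0.004]
[6.5, 0.13, -0.16, 0.61, -0.005, -0.003, -0.004]
[6.5, 0.14, -0.17, 0.61, -0.005, -0.003, -0.004]
[6.5, 0.14, -0.17, 0.61, -0.005, -0.003, -0.004]
[6.5, 0.14, -0.17, 0.61, -0.005, -0.003, -0.004]
[6.5, 0.14, -0.17, 0.61, -0.005, -0.003, -0.004]
row mm 6.5 deg 0.39
```

Request:
apply_moves:
  motion:
    - [6.5,0.2,-0.2,0.6,-0.005,-0.007,-0.005]
    - [6.5,0.2,-0.2,0.7,-0.005,-0.007,-0.005]
    - [6.5,0.2,-0.2,0.7,-0.005,-0.007,-0.005]
    - [6.5,0.1,-0.2,0.7,-0.005,-0.007,-0.005]
    - [6.5,0.1,-0.2,0.7,-0.005,-0.007,-0.005]
    - [6.5,0.1,-0.2,0.7,-0.005,-0.007,-0.005]
    - [6.5,0.1,-0.1,0.7,0,0,0]
    - [6.5,0,0,0,0,0,0]

```text
t: 18.9
ee_pos: [0.4758, -0.2906, 0.1902]
tool_rot: [0.193, 0.187, 0.962, -0.043]
ft_force: [-0.7, -0.5, 0.1]
grip_width: 0.758
```

```bash
python3 - <<'E'
from h import *
st();p,Rt=leverpose(138.2,head=-22,tilt=23,off=.01);p+= [-.008,-.011,0]; print(p);plan(6.5,p,Rt,8)
b=grab('side','s6');w=grab('wrist','w6')
x=cv2.resize(b['image'][330:460,310:470,::-1],(480,390),interpolation=cv2.INTER_CUBIC)
y=cv2.resize(w['image'][100:360,140:460,::-1],(480,390),interpolation=cv2.INTER_CUBIC)
cv2.imwrite('pics/c6.png',cv2.resize(np.hstack([x,y]),(800,325)))
E
```

```text
t 18.9 p [ 0.4758 -0.2906  0.1902] z [ 0.355 -0.154 -0.922] F [-0.7 -0.5  0.1] g 0.758 q [-0.07  0.4   0.67  2.17 -0.87  0.37  2.48]
[ 0.48952996 -0.29747578  0.14079495]
[6.5, 0.06, -0.01, 0.64, -0.001, -0.001, 0.0]
[6.5, 0.06, -0.01, 0.64, -0.001, -0.001, 0.0]
[6.5, 0.06, -0.01, 0.64, -0.001, -0.001, 0.0]
[6.5, 0.06, -0.01, 0.64, -0.001, -0.001, 0.0]
[6.5, 0.06, -0.01, 0.64, -0.001, -0.001, 0.0]
[6.5, 0.06, -0.01, 0.64, -0.001, -0.001, 0.0]
[6.5, 0.06, -0.01, 0.64, -0.001, -0.001, 0.0]
[6.5, 0.06, -0.01, 0.64, -0.001, -0.001, 0.0]
row mm 6.5 deg 0.08
```

View pics/c6.png

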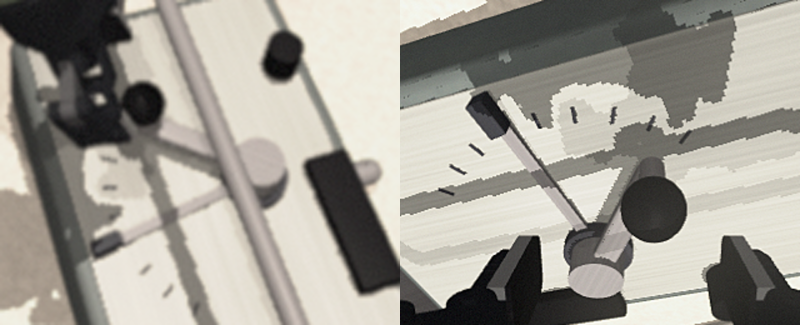

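The side view shows the body clear of the bar. The wrist view shows the knob at crop (653,208) between the open fingers and the marker end at (488,112). Going on down, then pushing.

Request:
apply_moves:
  motion:
    - [6.5,0.1,0,0.7,0,0,0]
    - [6.5,0.1,0,0.7,0,0,0]
    - [6.5,0.1,0,0.7,0,0,0]
    - [6.5,0.1,0,0.7,0,0,0]
    - [6.5,0.1,0,0.7,0,0,0]
    - [6.5,0.1,0,0.7,0,0,0]
    - [6.5,0.1,0,0.7,0,0,0]
    - [6.5,0,0,0,0,0,0]

```text
t: 19.8
ee_pos: [0.4899, -0.2948, 0.1452]
tool_rot: [0.195, 0.186, 0.962, -0.045]
ft_force: [0.3, 0.2, -0.4]
grip_width: 0.761
```

```bash
python3 - <<'E'
from h import *
st();p,Rt=leverpose(138.2,head=-22,tilt=23,off=.01);p+= [-.008,-.011,0]; print(p);plan(6.5,p,Rt,2)
s=ctrl.sense(); K=np.array([.495,-.286,.15]); print('knob in tool',rot().inv().apply(K-s['ee_pos']))
E
```

```text
t 19.8 p [ 0.4899 -0.2948  0.1452] z [ 0.359 -0.159 -0.92 ] F [ 0.3  0.2 -0.4] g 0.761 q [ 0.17  0.45  0.35  2.17 -0.9   0.21  2.5 ]
[ 0.48952996 -0.29747578  0.14079495]
[6.5, 0.06, -0.13, 0.22, -0.006, 0.001, 0.002]
[6.5, 0.06, -0.13, 0.22, -0.006, 0.001, 0.002]
row mm 2.6 deg 0.39
knob in tool [-0.00322599  0.01000158 -0.00394909]
```

Request:
apply_moves:
  motion:
    - [6.5,0,0,0.3,0,0,0]
    - [6.5,0,0.2,0.3,0,0,0]
    - [5.5,0,0.2,0.2,0,0,0]
    - [4.5,0,0,0,0,0,0]
    - [3.0,0,0,0,0,0,0]
    - [3.0,0,0,0,0,0,0]
    - [3.0,0,0,0,0,0,0]
    - [3.0,0,0,0,0,0,0]
  newtons: 20

```text
t: 20.6
ee_pos: [0.4952, -0.2913, 0.1387]
tool_rot: [0.196, 0.185, 0.962, -0.045]
ft_force: [1.1, 0.4, -1.3]
grip_width: 0.354
```

```bash
python3 - <<'E'
from h import *
st();s=ctrl.sense();p0=s['ee_pos']
z=rot().as_matrix()[:,2];k=p0-z*.01; print('grip centre',k,'ang',np.degrees(np.arctan2(*(k[:2]-P)[::-1]))%360,np.linalg.norm(k[:2]-P))
w=None;h0=np.degrees(np.arctan2(z[1],z[0]))
for a,h in((150,-25),(162,-27)):
    p,Rt=leverpose(a,head=h,tilt=22,off=.01);print(p); w=plan(3,p,Rt,4,w)
E
```

```text
t 20.6 p [ 0.4952 -0.2913  0.1387] z [ 0.36  -0.159 -0.919] F [ 1.1  0.4 -1.3] g 0.354 q [ 0.18  0.46  0.32  2.17 -0.91  0.19  2.5 ]
grip centre [ 0.49159242 -0.28970965  0.14790967] ang 141.4590332115718 0.08873801032551763
[ 0.4864528  -0.30158316  0.14072816]
[3, 0.08, -0.32, -0.08, 0.002, 0.005, 0.014]
[3, 0.08, -0.32, -0.08, 0.002, 0.005, 0.014]
[3, 0.07, -0.32, -0.08, 0.002, 0.005, 0.014]
[3, 0.07, -0.32, -0.08, 0.002, 0.005, 0.014]
row mm 3.4 deg 0.84
[ 0.47874268 -0.31888915  0.14072816]
[3, -0.01, -0.47, 0.0, 0.003, -0.0, 0.008]
[3, -0.01, -0.47, 0.0, 0.003, 0.0, 0.008]
[3, -0.02, -0.47, 0.01, 0.003, -0.0, 0.008]
[3, -0.02, -0.47, 0.01, 0.003, -0.0, 0.008]
row mm 4.7 deg 0.5
```

Request:
apply_moves:
  motion:
    - [3,0.1,-0.4,0,0,0.01,0.014]
    - [3,0.1,-0.4,0,0,0.01,0.014]
    - [3,0.1,-0.4,0,0,0,0.014]
    - [3,0,-0.4,0,0,0,0.014]
    - [3,0,-0.5,0,0,0,0.01]
    - [3,0,-0.5,0,0,0,0.01]
    - [3,0,-0.5,0,0,0,0.01]
    - [3,0,-0.3,0,0,0,0]

```text
t: 21.4
ee_pos: [0.4803, -0.3135, 0.1374]
tool_rot: [0.185, 0.224, 0.956, -0.027]
ft_force: [-0.3, 9.1, 5.9]
grip_width: 0.355
```

```bash
cat >> h.py <<'E'
def kn(off=.01):
    st();p0=ctrl.sense()['ee_pos'];z=rot().as_matrix()[:,2];k=p0-z*off
    print('grip centre',k.round(4),'ang',(np.degrees(np.arctan2(*(k[:2]-P)[::-1]))%360).round(1),'rad',np.linalg.norm(k[:2]-P).round(4),'head',np.degrees(np.arctan2(z[1],z[0])).round(1),'tilt',np.degrees(np.arccos(-z[2])).round(1))
E
python3 - <<'E'
from h import *
kn();w=None
for a,h in((173,-27),(185.5,-28)):
    p,Rt=leverpose(a,head=h,tilt=20,off=.01);print(p); w=plan(3,p,Rt,4,w)
E
```

```text
t 21.4 p [ 0.4803 -0.3135  0.1374] z [ 0.343 -0.134 -0.93 ] F [-0.3  9.1  5.9] g 0.355 q [ 0.24  0.47  0.34  2.15 -0.9   0.26  2.47]
grip centre [ 0.4768 -0.3122  0.1467] ang 158.7 rad 0.0903 head -21.4 tilt 21.6
[ 0.47471827 -0.3355845   0.14060307]
[3, -0.14, -0.55, -0.05, 0.009, 0.007, 0.001]
[3, -0.14, -0.55, -0.04, 0.009, 0.007, 0.001]
[3, -0.15, -0.55, -0.04, 0.009, 0.007, 0.001]
[3, -0.15, -0.55, -0.04, 0.009, 0.007, 0.001]
row mm 5.7 deg 0.64
[ 0.4744342  -0.35523181  0.14060307]
[3, -0.2, -0.44, 0.07, 0.001, 0.0, 0.004]
[3, -0.21, -0.44, 0.07, 0.001, 0.0, 0.004]
[3, -0.21, -0.44, 0.08, 0.001, 0.0, 0.004]
[3, -0.21, -0.44, 0.08, 0.001, -0.0, 0.004]
row mm 4.9 deg 0.25
```

Request:
apply_moves:
  motion:
    - [3,-0.1,-0.6,-0.1,0,0,0]
    - [3,-0.1,-0.6,-0.1,0,0,0]
    - [3,-0.1,-0.6,-0.1,0,0,0]
    - [3,-0.2,-0.6,0,0,0,0]
    - [3,-0.2,-0.5,0,0,0,0]
    - [3,-0.2,-0.5,0,0,0,0]
    - [3,-0.2,-0.4,0,0,0,0]
    - [3,0,0,0,0,0,0]

```text
t: 22.2
ee_pos: [0.469, -0.344, 0.1377]
tool_rot: [0.178, 0.22, 0.959, -0.019]
ft_force: [-1.1, 2.3, 3.6]
grip_width: 0.356
```

```bash
python3 - <<'E'
from h import *
kn();w=None
p,Rt=leverpose(185.5,head=-21,tilt=20,off=.01);print(p); plan(3,p,Rt,2)
w=grab('wrist','w7');b=grab('side','s7')
x=cv2.resize(b['image'][330:460,310:470,::-1],(480,390),interpolation=cv2.INTER_CUBIC)
y=cv2.resize(w['image'][100:360,140:460,::-1],(480,390),interpolation=cv2.INTER_CUBIC)
cv2.imwrite('pics/c7.png',cv2.resize(np.hstack([x,y]),(800,325)))
E
```

```text
t 22.2 p [ 0.469  -0.344   0.1377] z [ 0.333 -0.114 -0.936] F [-1.1  2.3  3.6] g 0.356 q [ 0.34  0.48  0.32  2.1  -0.84  0.32  2.48]
grip centre [ 0.4657 -0.3429  0.1471] ang 178.7 rad 0.0953 head -18.9 tilt 20.6
[ 0.47460738 -0.35485181  0.14060307]
[3, -0.51, -0.36, 0.02, 0.007, 0.005, -0.043]
[3, -0.49, -0.39, 0.02, 0.007, 0.005, -0.043]
row mm 6.3 deg 2.53
```

View pics/c7.png

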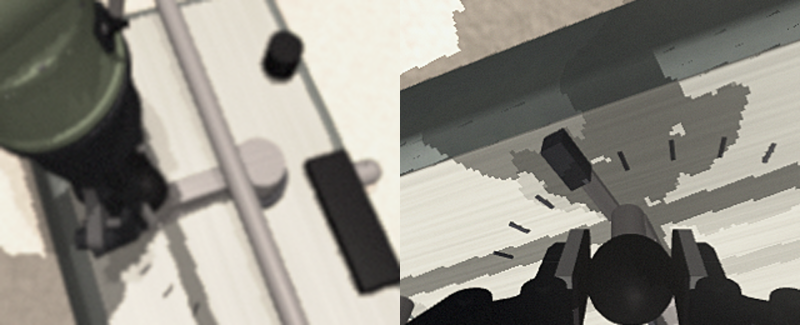

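The wrist view shows the knob gripped at crop (631,278) with the marker end ahead at (565,152). The lever is still short of the marker, so I'll measure the gap.

```bash
python3 - <<'E'
from h import *
g=lambda x,y:(140+(x-400)/1.25,100+y/1.25)
ang=lambda X:(np.degrees(np.arctan2(*(X[:2]-P)[::-1]))%360).round(1)
w7,w6,w5=load('w7'),load('w6'),load('w5')
for n,f,uv in(('w7',w7,g(564,151)),('w6',w6,g(487,108)),('w5',w5,(166,157))):
    M=onz(f,uv,.113);print(n,'M',M.round(4),ang(M),np.linalg.norm(M[:2]-P).round(4))
K=onz(w7,g(631,278),.15);print('K',K.round(4),ang(K),np.linalg.norm(K[:2]-P).round(4))
H=onz(w6,g(596,281),.14);print('hub top?',H.round(4))
b=load('s7');S=lambda x,y:(310+x/2.5,330+y/2.5)
print('side K',onz(b,S(150,190),.15).round(4),'M before',onz(load('s6'),S(105,245),.113).round(4),'hub',onz(b,S(257,168),.14).round(4))
E
```

```text
w7 M [ 0.4325 -0.3539  0.113 ] 183.9 0.1288
w6 M [ 0.4335 -0.3523  0.113 ] 183.3 0.1277
w5 M [ 0.4333 -0.3531  0.113 ] 183.6 0.1279
K [ 0.4705 -0.3453  0.15  ] 180.2 0.0905
hub top? [ 0.549  -0.3438  0.14  ]
side K [ 0.4731 -0.3472  0.15  ] M before [ 0.437  -0.3591  0.113 ] hub [ 0.552  -0.3573  0.14  ]
```

Request:
apply_moves:
  motion:
    - [3,-0.1,-0.2,0,0,0,0]
    - [3,-0.1,-0.2,0,0,0,0]
    - [3,-0.1,-0.2,0,0,0,0]
    - [3,0,0,0,0,0,0]
    - [3,0,0,0,0,0,0]
    - [3,0,0,0,0,0,0]
    - [3,0,0,0,0,0,0]
    - [3,0,0,0,0,0,0]

```text
t: 23.1
ee_pos: [0.4695, -0.3483, 0.1379]
tool_rot: [0.177, 0.219, 0.959, -0.017]
ft_force: [1.4, 1.5, -3.0]
grip_width: 0.358
```

```bash
python3 - <<'E'
from h import *
kn()
E
```

```text
t 23.1 p [ 0.4695 -0.3483  0.1379] z [ 0.332 -0.111 -0.937] F [ 1.4  1.5 -3. ] g 0.358 q [ 0.35  0.49  0.31  2.09 -0.83  0.33  2.48]
grip centre [ 0.4662 -0.3472  0.1473] ang 181.3 rad 0.0948 head -18.4 tilt 20.5
```

Request:
apply_moves:
  motion:
    - [3,-0.1,-0.2,0,0,0,0]
    - [3,0,-0.2,0,0,0,0]
    - [3,0,0,0,0,0,0]
    - [3,0,0,0,0,0,0]
    - [3,0,0,0,0,0,0]
    - [6.5,0,0,0,0,0,0]
    - [6.5,0,0,0,0,0,0]
    - [6.5,0,0,0,0,0,0]

```text
t: 23.9
ee_pos: [0.4688, -0.3527, 0.1384]
tool_rot: [0.177, 0.219, 0.959, -0.017]
ft_force: [0.0, 0.6, -0.1]
grip_width: 0.763
```

Request:
apply_moves:
  motion:
    - [6.5,0,0,0,0,0,0]
    - [6.5,0,0,-0.5,0,0,0]
    - [6.5,0,0,-1.0,0,0,0]
    - [6.5,0,0,-1.5,0,0,0]
    - [6.5,0,0,-1.5,0,0,0]
    - [6.5,0,0,-1.0,0,0,0]
    - [6.5,0.5,0,-1.0,0,0,0]
    - [6.5,1,0,-1,0,0,0]

```text
t: 24.7
ee_pos: [0.4289, -0.3381, 0.2082]
tool_rot: [0.177, 0.219, 0.959, -0.017]
ft_force: [-0.7, -0.2, -0.2]
grip_width: 0.759
```

```bash
python3 - <<'E'
from h import *
kn()
w=grab('wrist','w8')
cv2.imwrite('pics/c8.png',cv2.resize(w['image'][60:360,120:520,::-1],(800,600),interpolation=cv2.INTER_CUBIC))
E
```

```text
t 24.7 p [ 0.4289 -0.3381  0.2082] z [ 0.333 -0.111 -0.936] F [-0.7 -0.2 -0.2] g 0.759 q [ 0.22  0.33  0.5   2.13 -0.65  0.46  2.34]
grip centre [ 0.4256 -0.337   0.2176] ang 176.6 rad 0.1357 head -18.5 tilt 20.5
```

View pics/c8.png

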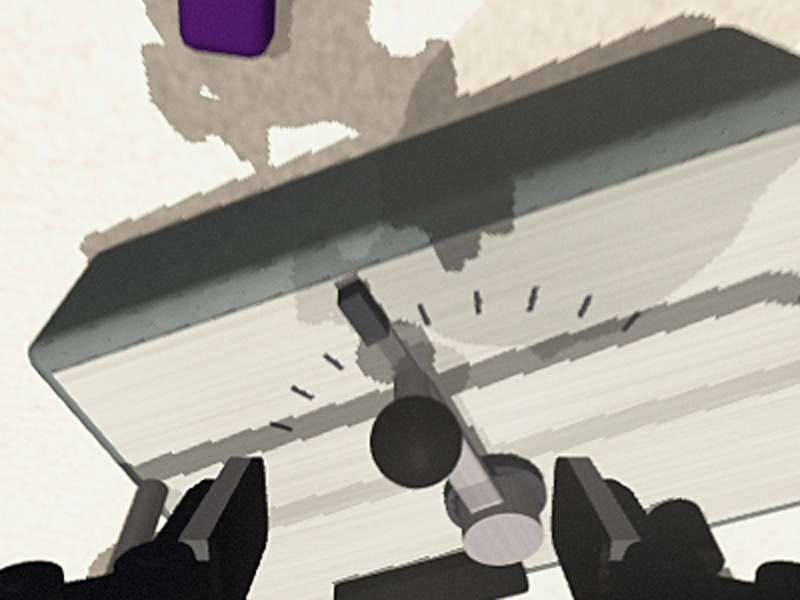

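The wrist view after release shows the knob ball at crop (416,441), its stem foot at about (412,385), the marker block top at (367,312) and the hub top at (503,540). The lever lies nearly over the marker strip.

```bash
python3 - <<'E'
from h import *
f=load('w8');g=lambda x,y:(120+x/2-.25,60+y/2-.25)
M=onz(f,g(366,311),.113);K=onz(f,g(416,441),.15);print('M',M,'K',K)
for z in(.13,.14):print('hub',z,onz(f,g(503,540),z))
t=lambda v:np.degrees(np.arctan2(v[1],v[0]))
for Q in (P,P+[-.004,0],P+[0,.004],P+[0,-.004]):
    print(Q,'marker',t(Q-M[:2]),'knob',t(Q-K[:2]),np.linalg.norm(Q-M[:2]),np.linalg.norm(Q-K[:2]))
# expected pixels of knob if aligned with measured marker
for d in(-6,-3,0,3,6):
    a=np.arctan2(*(M[:2]-P)[::-1])+np.radians(d);u=proj(f,[[*(P+.09*np.array([np.cos(a),np.sin(a)])),.15]])[0];print(d,(u-[120,60])*2)
E
```

```text
M [ 0.43571113 -0.35405725  0.113     ] K [ 0.46996758 -0.35214274  0.15      ]
hub 0.13 [ 0.5605576  -0.35023299  0.13      ]
hub 0.14 [ 0.5478402  -0.34719371  0.14      ]
[ 0.561 -0.345] marker 4.134772931622519 knob 4.486448245935365 0.1256158183423285 0.09131221631033407
[ 0.557 -0.345] marker 4.270637613546253 knob 4.691744452991858 0.12162657146597063 0.08732503342109706
[ 0.561 -0.341] marker 5.949724988721317 knob 6.978524620027717 0.12596742362853247 0.0917118465116348
[ 0.561 -0.349] marker 2.311473141881594 knob 1.977256128177791 0.1253908920935471 0.09108665601742559
-6 [443.38078178 432.55092398]
-3 [430.85121887 437.18113439]
0 [418.74417964 442.22343069]
3 [407.10795829 447.64884199]
6 [395.98650475 453.42679811]
```

Lever and marker agree within about 1°, whichever plausible pivot error I assume. Now I retreat and take a last look.

Request:
apply_moves:
  motion:
    - [6.5,0.5,0,-1.5,0,0,0]
    - [6.5,0.5,0,-1.5,0,0.04,0]
    - [6.5,0,0.5,-1.5,0,0.06,0]
    - [6.5,0,1,-2,0,0.06,0]
    - [6.5,0,2,-2,0,0.06,0]
    - [6.5,0,2,-2,0,0.06,0]
    - [6.5,0,2,-1,0,0.04,0]
    - [6.5,0,0,0,0,0,0]

```text
t: 25.55
ee_pos: [0.4199, -0.2555, 0.3252]
tool_rot: [0.015, 0.222, 0.975, 0.019]
ft_force: [-0.7, 0.1, -0.4]
grip_width: 0.759
```

```bash
python3 - <<'E'
from h import *
st(); b=grab('side','s9');a=grab('top','t9')
x=cv2.resize(b['image'][120:480,240:500,::-1],(400,554),interpolation=cv2.INTER_CUBIC)
y=cv2.resize(a['image'][100:320,180:570,::-1],(400,226),interpolation=cv2.INTER_AREA)
cv2.imwrite('pics/c9.png',np.hstack([x,np.vstack([y,np.zeros((328,400,3),np.uint8)])]))
d=cv2.absdiff(load('side0')['image'],b['image']).max(2)
for n,(u,v) in dict(marker=(353,428),potb=(0,0),jar=(310,195),tumbler=(343,188),pota=(371,250),pump=(415,225),spray=(443,265)).items():
    if u: print(n,np.median(d[v-10:v+10,u-10:u+10]),d[v-5:v+5,u-5:u+5].mean().round(1))
E
```

```text
t 25.55 p [ 0.4199 -0.2555  0.3252] z [ 0.037  0.03  -0.999] F [-0.7  0.1 -0.4] g 0.759 q [-0.13  0.24  0.72  1.86 -0.23  1.1   1.8 ]
marker 27.0 16.3
jar 100.0 101.0
tumbler 49.0 49.1
pota 16.0 20.1
pump 18.0 18.5
spray 18.0 18.0
```

View pics/c9.png

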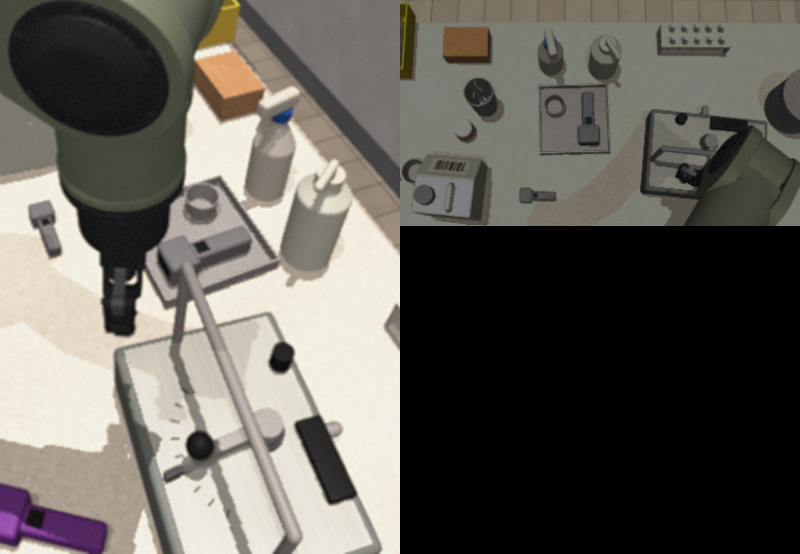

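The last view shows the lever, knob at (200,445), pointing straight along the marker. The marker block is at (175,472) against (174,474) at the start. The scanner is flat in the tray, and every pot and bottle, the jar and the tumbler are standing.

```bash
python3 -c "
from h import *
print(ctrl.sign_off())"
```

```text
the job is handed in; nothing more can be done
None
```

I handed the job in at about 25.6 s of robot time, with all three steps done; the sign-off gave no verdict.

- **Scan:** I gripped the larger grey scanner and held it still for about 1.6 s. By my measurements the window was about 78 mm from the label, the label's middle was within 2 mm of the beam, and the beam was nearly along the label's normal.
- **Tray:** I set the scanner down gently and let go. The last pictures show it flat inside the rim, clear of the pot.
- **Lever:** I gripped the knob from under the bar and turned it to the marker. The wrist camera put the two about 0.4° apart, and about 1° if my pivot position is 4 mm off.
- **Marker and other items:** In the side view the marker is where it started, to within about 1 mm. In the top view the pots, jar, tumbler and bottles all stand in place.
- **Robot at the end:** the gripper is in free space, with no contact force.

**Checks that disagreed:**
- **Marker position:** the wrist camera placed the marker end up to 8 mm farther out than the top and side cameras did, but its direction from the pivot agreed to within about 2°.
- **Before/after comparison:** it showed large changes at the jar and tumbler, but only because the arm was in front of them.

**Arm near its limits:** the planned 40° tool tilt ran joints 6 and 7 to the edges of their range, so I used about 21° instead. No joint was reported out of range.

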